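Start the last locking screw at the bottom of its well

ROBOT

A 6-joint arm with a two-finger parallel gripper is mounted at the origin on the work surface. World frame = base frame: x ahead of the robot, y to its left, z up, the work surface at z = 0. Lengths are in mm, angles in rad, forces in N, time in s.
With the tool pointing down it reaches from about 300 to 750 mm from the base axis. Payload 8.5 kg.
Tool frame: the origin (TCP) lies midway between the tips of the shut fingers; the grasp point (between the pads) lies 19 mm behind it; z points along the fingers, y is the direction in which the jaws open and shut (so a half turn about z gives the same grasp; the last joint's range is limited). The gripper opens to 88 mm and grips with 3 to 60 N. Pads are 18 mm wide; open, the fingers measure 123 mm over their backs; the gripper's body (75 mm by 187 mm) begins 45 mm behind the grasp point.
Start: joints at [-1.412, 0.381, 1.297, -0, 1.464, -0.215], TCP at [200.829, -512.004, 238.748] pointing down, gripper open.
Joint ranges: [-3.11, 3.11], [-0.89, 2.33], [0.22, 2.48], [-1.42, 4.56], [0.17, 2.85], [-2.88, 2.88]. Speed limits (rad/s): [2.39, 2.39, 3.14, 3.14, 3.14, 3.14].

INTERFACE

Orientations are given as [roll, pitch, yaw] about the fixed x, y, z axes, in that order (R = Rz(yaw) Ry(pitch) Rx(roll)).
In Python, from plant import arm gives the robot as it stands.
- The arm moves only by the shell command python3 -m pendant 'ROWS' [FORCE]. ROWS is text: rows parted by semicolons, each of 7 numbers parted by spaces: the opening in per cent of the stroke, from 0 (shut) to 100 (fully open), then the shift along the tool's x, y, z scaled (see below), then the turn, a rotation vector about the tool's x, y, z scaled (see below). A call has 1 to 8 rows; each row shifts and turns the commanded pose from where the row before left it, along the tool's axes as they then stand; what a row does not reach is not made up. The controller multiplies each number of a shift by 50 cm and each number of a turn by 0.1 rad. A row lasts 1/12 s, in which the tool goes at most 41.7 mm and 7.16 degrees, less where a joint would pass 70% of its speed; a pose out of reach is approached as far as the arm can. A call with a number of a shift or a turn outside -1 to 1 is refused whole. A call with a gripper value outside its range is refused whole. The fingers move at their own pace and stop on an object; FORCE is the grip in N (left out, the last holds). Time passes only in rows, so rows that do not move let the fingers close. It gives the time, the measured TCP pose, the force and the opening at its end, in the units of the state.
- arm.state(): the state, without advancing time (a new reading comes with each control period).
- arm.get_image(name): name is "scene" or "top" or "wrist"; returns the picture (480x640x3 uint8, red, green, blue); there is no depth.
- arm.camera_model(name): a dict with "camera_matrix" (3x3 intrinsics, pixels), "camera_from_world" (4x4, takes a point from world to camera coordinates). Camera axes: x right, y down, z forward; pixel columns grow to the right and rows downward; lengths in mm; the calibration is good to about 2 mm. A picture is of the moment at which its call begins: read the wrist's pose just before it. camera_model takes no time and is no camera call; for the wrist camera it gives the pose at the moment of the call.
- arm.hand_in(): hands the job in, once; it reports no verdict.
The state is a dict: "time_s": time; "joint_pos": joint angles; "qvel": joint speeds; "joint_torque": joint torques, N m; "ee_pos": TCP position; "tcp_rot": TCP orientation; "contact_force": force on the tool from outside, world axes, zero at the start; "wrist_torque": the same for the moment, N m; "width": finger opening in mm.
Only numpy, scipy, OpenCV 4.12 (cv2) and the standard library are available. Lean on these libraries where they do the work, as an engineer would, in place of code of your own. Each camera call takes 0.05 s, during which the arm holds its last target. There are 200 camera calls.

TASK

One screw is still missing from the aluminium housing. Take the long screw with the straight bar handle from the wooden rack, lower it upright down the empty well so that its two lugs drop through the slot at the bottom and the collar sits, then turn it a quarter turn clockwise seen from above, so that its handle lies in line with the one already fitted, and let go. Leave the other two screws standing in the rack.

Things in the scene. Friction and masses are not known exactly. Their poses are not given: they have to be found in the camera images.
- screw_center (a point): steel screw, 124 mm tall, upright in a rack hole (holes 85 mm apart, rack 26 mm high). Point: on its axis half-way up; z up, x along the handle. Handle: black bar 60 long (x), 14 wide, 20 tall, centre 52 mm above the point; stem 12 mm. Collar 46 mm across, underside 43 mm below the point. At the foot, 62 mm below: lugs, one bar 34 long (x), 8 wide, 8 tall. A half turn looks the same. 0.2 kg
- well_mouth (a point): centre of the empty well's mouth, 84 mm above the table, in a fixed housing 110 (x) by 230 (y) mm; z up. Well 56 mm wide, 60 deep to a ledge where the collar sits: screw centre then 17 mm below the point. Ledge slot 46 (x) by 18 (y): lugs pass with handle along x, within 15 deg. Below, they turn clockwise to a stop just past 90 deg (other way: stop at 20). Fitted screw at y -110, handle along y
- short_screw_center (a point): bystander in the same rack: a short screw with the same bar handle, 79 mm tall; the point lies half-way up. Stays in the rack.
- knob_screw_center (a point): bystander in the same rack: a screw as tall as the right one (124 mm) but with a round knob 36 mm across instead of a bar; the point lies half-way up. Stays in the rack.
Things that resemble listed ones, but are neither listed nor needed, are in the scene too. Leave any green or white look-alike of the part that bears screw_center alone.

How it is judged (in metres and radians):
On the way:
1. the screw is down in the well, upright, with its lugs through the slot (horizontal distance between screw_center and well_mouth below 0.015 m and z of screw_center in the frame of well_mouth below -0.008 m and angle between the x axis of screw_center and the x axis of well_mouth, either way round below 0.55 rad and angle between screw_center's own z axis and vertical below 0.25 rad), for 0.1 s.
At the end, for the whole second after the job is handed in: the long bar-handled screw stands in the well, its axis within 15 mm of the well's and upright within 11 degrees, its centre at least 8 mm below the mouth (lugs through the slot), its handle turned at least 55 degrees out of the slot's direction, and released (horizontal distance between screw_center and well_mouth below 0.015 m and z of screw_center in the frame of well_mouth below -0.008 m and angle between the x axis of screw_center and the x axis of well_mouth, either way round above 0.96 rad and angle between screw_center's own z axis and vertical below 0.2 rad); the robot touches nothing.
It fails at once if one of the other two screws was moved by more than 30 mm (distance of any of short_screw_center, knob_screw_center from where it was at the start of the episode above 0.03 m).
It also fails if it takes over 48 s, if anything falls off the work surface, if the arm or the gripper's body presses on something with over 40 N, if the wrist force passes 120 N, or if a joint passes its speed limit or range.

## Working session

There is one attempt and no reset: what is moved stays moved. The work goes in short steps, Python scripts to look and compute and a shell command to move; the robot and the scene stay as the last step left them, time stands still between calls to the robot, and variables do not carry over. Pictures are saved under pics/ and viewed, about 8 in all and at most 12, crops included, and the job is handed in when it is done.

```bash
ls; mkdir -p pics
python3 - <<'E'
from plant import arm
import cv2
for n in ("scene","top"):
    im=arm.get_image(n); cv2.imwrite(f"pics/{n}0.png",im[:,:,::-1])
    m=arm.camera_model(n); print(n,m)
print(arm.state())
E
```

```text
pics
scene {'camera_matrix': array([[578.62904385,   0.        , 317.73028378],
       [  0.        , 578.62904385, 243.17920053],
       [  0.        ,   0.        ,   1.        ]]), 'camera_from_world': array([[ 9.07975404e-01,  4.18648292e-01, -1.77277639e-02,
        -5.17889424e+02],
       [ 3.00098079e-01, -6.79222364e-01, -6.69774681e-01,
        -1.51779463e+01],
       [-2.92441120e-01,  6.02818868e-01, -7.42352749e-01,
         1.10965093e+03],
       [ 0.00000000e+00,  0.00000000e+00,  0.00000000e+00,
         1.00000000e+00]])}
top {'camera_matrix': array([[614.69019788,   0.        , 317.19452661],
       [  0.        , 614.69019788, 245.16036767],
       [  0.        ,   0.        ,   1.        ]]), 'camera_from_world': array([[ 2.19964881e-02, -9.99702126e-01, -1.05741757e-02,
         1.04197305e+02],
       [-9.84632732e-01, -1.98296605e-02, -1.73508409e-01,
         5.14049365e+02],
       [ 1.73247043e-01,  1.42282551e-02, -9.84775619e-01,
         8.27226491e+02],
       [ 0.00000000e+00,  0.00000000e+00,  0.00000000e+00,
         1.00000000e+00]])}
{'time_s': 0.1, 'joint_pos': array([-1.41230218e+00,  3.81135154e-01,  1.29811672e+00, -8.05546305e-06,
        1.46358054e+00, -2.15331148e-01]), 'qvel': array([ 0.00141109, -0.00260807, -0.00283961,  0.00031955, -0.00113343,
       -0.00029053]), 'joint_torque': array([ 3.65265463e-03, -4.38649929e+01, -2.24911630e+01,  7.15012033e-02,
        3.42074479e-02, -6.17184469e-05]), 'ee_pos': array([ 200.79136382, -511.79081458,  238.21901888]), 'tcp_rot': array([-3.14037981e+00, -2.57077326e-04,  3.73826002e-01]), 'contact_force': array([0.31388996, 0.68613797, 0.25196587]), 'wrist_torque': array([0.00216014, 0.01288063, 0.02659134]), 'width': 88.06490144251141}
```

View pics/scene0.png

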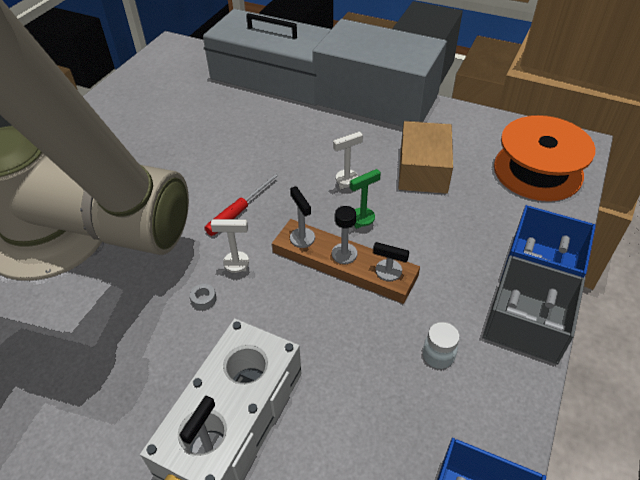

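View pics/top0.png

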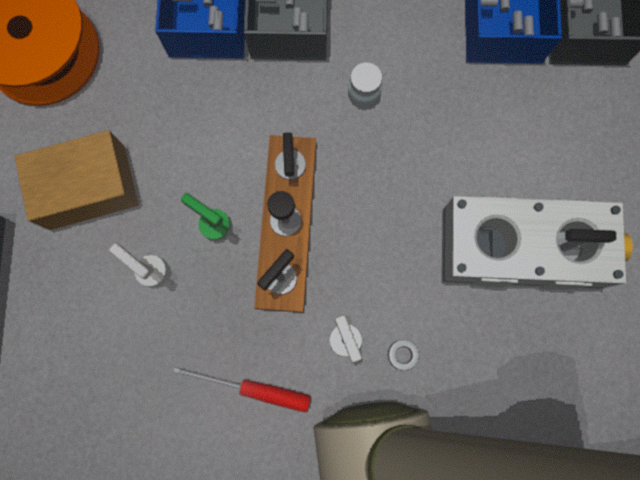

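The top view shows three rack screws: (276,270) is a bar handle, (282,205) a knob and (289,155) a bar handle. In the scene view these are (300,200), (345,215) and (391,252). The empty well is at top (497,238). The candidate is the bar handle at top (276,270), since it stands tall in the scene view. I'll measure and take one confirming crop.

```bash
cat > h.py <<'E'
import numpy as np, cv2
def ray(m,u,v):
    K=m["camera_matrix"];T=m["camera_from_world"];R=T[:3,:3];c=-R.T@T[:3,3]
    return c,R.T@np.linalg.inv(K)@np.array([u,v,1.])
def onz(m,u,v,z):
    c,d=ray(m,u,v); return c+d*(z-c[2])/d[2]
def cross(a,b):
    (c1,d1),(c2,d2)=a,b
    d1=d1/np.linalg.norm(d1);d2=d2/np.linalg.norm(d2)
    s=np.linalg.lstsq(np.c_[d1,-d2],c2-c1,rcond=None)[0]
    p,q=c1+s[0]*d1,c2+s[1]*d2
    return (p+q)/2,np.linalg.norm(p-q)
def blob(mask,x0,y0,x1,y1):
    k=np.zeros_like(mask);k[y0:y1,x0:x1]=mask[y0:y1,x0:x1]
    cs,_=cv2.findContours(k,cv2.RETR_EXTERNAL,cv2.CHAIN_APPROX_NONE)
    return max(cs,key=cv2.contourArea)
E
python3 - <<'E'
from plant import arm
import numpy as np,cv2
from h import *
T=cv2.imread("pics/top0.png");S=cv2.imread("pics/scene0.png")
mt,ms=arm.camera_model("top"),arm.camera_model("scene")
dk=lambda im:(im.max(2)<50).astype(np.uint8)
boxes={"long":((250,240,300,295),(283,180,315,217)),"knob":((262,190,300,220),(330,203,360,233)),"short":((278,128,305,178),(370,238,412,265)),"fitted":((560,222,622,250),(175,392,218,445))}
for n,(bt,bs) in boxes.items():
    ct,cs=blob(dk(T),*bt),blob(dk(S),*bs)
    rt,rs=cv2.minAreaRect(ct),cv2.minAreaRect(cs)
    p,e=cross(ray(mt,*rt[0]),ray(ms,*rs[0]))
    bp=cv2.boxPoints(rt); L=[onz(mt,*q,p[2])[:2] for q in bp]
    l=[L[1]-L[0],L[2]-L[1]]; k=max(l,key=np.linalg.norm)
    print(n,p.round(1),"gap",round(e,1),"sides",[round(np.linalg.norm(x),1) for x in l],"yaw",round(np.degrees(np.arctan2(k[1],k[0])),1),rt,cv2.contourArea(cs))
# housing top
g=cv2.cvtColor(T,cv2.COLOR_BGR2GRAY); print("gray housing",g[265,500],g[100,450],g[285,480])
m=(g>165).astype(np.uint8); c=blob(m,430,180,640,300); r=cv2.minAreaRect(c)
P=np.array([onz(mt,*q,84)[:2] for q in cv2.boxPoints(r)]);print("housing",P.round(1),P.mean(0))
k=np.zeros_like(m);k[200:275,465:530]=1-m[200:275,465:530]
cs,_=cv2.findContours(k,cv2.RETR_EXTERNAL,cv2.CHAIN_APPROX_NONE);w=max(cs,key=cv2.contourArea)
W=np.array([onz(mt,*q[0],84)[:2] for q in w],np.float32);print("well",cv2.minEnclosingCircle(W),cv2.fitEllipse(W))
A=cv2.resize(S[160:290,260:430],None,fx=4,fy=4,interpolation=2)[:, :]
B=cv2.resize(T[190:290,440:640],None,fx=3,fy=3,interpolation=2)
cv2.imwrite("pics/cropA.png",A[:520,:680]);cv2.imwrite("pics/cropB.png",B)
E
```

```text
long [463.2 164.2 125. ] gap 2.3 sides [np.float64(57.1), np.float64(11.7)] yaw -46.9 ((277.7647705078125, 271.6461181640625), (9.0367431640625, 44.68292999267578), 48.69138717651367) 259.0
knob [543.8 162.6 119.4] gap 7.1 sides [np.float64(32.2), np.float64(17.7)] yaw -76.3 ((282.3763732910156, 212.83123779296875), (13.170638084411621, 24.514381408691406), 77.73522186279297) 360.5
short [633.1 157.2  80.3] gap 1.2 sides [np.float64(12.2), np.float64(60.4)] yaw -175.5 ((288.419921875, 154.4779052734375), (41.36380386352539, 8.67220687866211), 86.98721313476562) 375.5
fitted [ 517.8 -238.7  122.1] gap 2.3 sides [np.float64(61.8), np.float64(15.8)] yaw -88.9 ((590.0, 235.0), (12.0, 48.0), 90.0) 631.5
gray housing 189 122 75
housing [[ 468.1  -65.8]
 [ 577.8  -71.8]
 [ 572.6 -307.4]
 [ 463.6 -296.1]] [ 520.51022163 -185.28072611]
well ((521.4183959960938, -129.45953369140625), 32.15635299682617) ((521.1952514648438, -129.46466064453125), (62.22358703613281, 62.66392135620117), 41.059349060058594)
```

View pics/cropA.png

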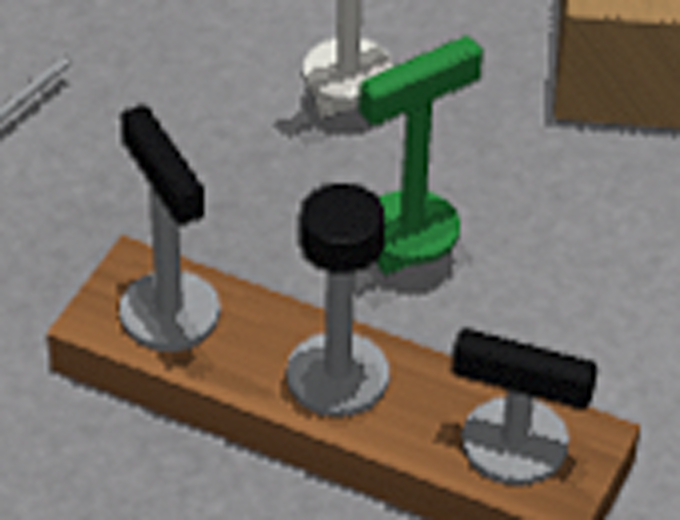

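View pics/cropB.png

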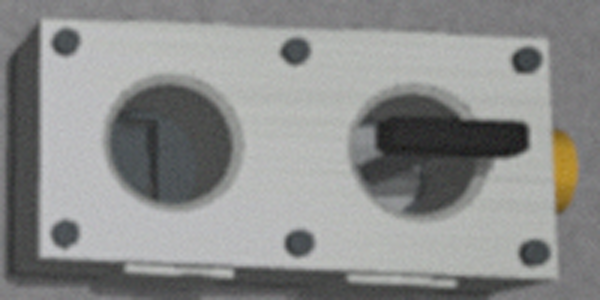

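The left screw in the crop is tall with a bar handle, so it is the long one. It sits at (463,164), and the 85 mm hole spacing checks out. The empty well is at about (521,-129), with housing yaw about -2°. The fitted screw lies at (518,-239), 109 mm away, which agrees with the task. Moving over the long screw now.

```bash
R="x"; python3 -m pendant '50 .049 -.0534 0 0 0 0;50 .049 -.0534 0 0 0 0;50 .049 -.0534 0 0 0 0;50 .049 -.0534 0 0 0 0;50 .049 -.0534 0 0 0 0;50 .049 -.0534 0 0 0 0;50 .049 -.0534 0 0 0 0;50 .049 -.0534 0 0 0 0' 30
python3 -m pendant '50 .049 -.0534 0 0 0 0;50 .049 -.0534 0 0 0 0;50 .049 -.0534 0 0 0 0;50 .049 -.0534 0 0 0 0;50 .049 -.0534 0 0 0 0;50 .049 -.0534 0 0 0 0;50 .049 -.0534 0 0 0 0;50 .049 -.0534 0 0 0 0'
python3 -m pendant '50 .049 -.0534 0 0 0 0;50 .049 -.0534 0 0 0 0;50 .049 -.0534 0 0 0 0;50 .049 -.0534 0 0 0 0;50 0 0 0 0 0 -1;50 0 0 0 0 0 -1;50 0 0 0 0 0 -1;50 0 0 0 0 0 -1'
python3 -m pendant '50 0 0 0 0 0 -1;50 0 0 0 0 0 -1;50 0 0 0 0 0 -1;50 0 0 0 0 0 -1;50 0 0 0 0 0 -1;50 0 0 0 0 0 -1;50 0 0 0 0 0 -1;50 0 0 0 0 0 -1'
python3 -m pendant '50 0 0 0 0 0 -1;50 0 0 0 0 0 -1;50 0 0 0 0 0 -1;50 0 0 0 0 0 -1;50 0 0 0 0 0 -1;50 0 0 0 0 0 -1;50 0 0 0 0 0 -1;50 0 0 0 0 0 -.4'
python3 - <<'E'
from plant import arm
import cv2
from h import *
s=arm.state();print(s["joint_pos"],s["ee_pos"],s["tcp_rot"],s["time_s"])
m=arm.camera_model("wrist");im=arm.get_image("wrist");cv2.imwrite("pics/w1.png",im[:,:,::-1])
np.save("w1.npy",m)
E
```

```text
time_s: 0.77
ee_pos: [305.4, -239.8, 238.6]
tcp_rot: [-3.141, 0.0, 0.373]
contact_force: [1.2, -0.9, -0.1]
width: 44.0
time_s: 1.43
ee_pos: [409.9, 30.8, 238.7]
tcp_rot: [-3.142, 0.0, 0.374]
contact_force: [1.1, -1.5, -0.4]
width: 44.0
time_s: 2.1
ee_pos: [461.8, 164.3, 238.4]
tcp_rot: [-3.141, 0.001, 0.779]
contact_force: [-0.4, -0.5, 0.6]
width: 44.3
time_s: 2.77
ee_pos: [461.8, 164.0, 238.5]
tcp_rot: [-3.141, 0.0, 1.579]
contact_force: [-0.6, -0.7, -0.2]
width: 44.2
time_s: 3.43
ee_pos: [461.8, 164.0, 238.4]
tcp_rot: [-3.141, -0.0, 2.319]
contact_force: [0.1, 1.1, 0.4]
width: 44.3
[ 9.91421185e-02  2.76172354e-01  1.45692579e+00  2.09282544e-05
  1.40928228e+00 -6.49006652e-01] [461.83565403 164.023003   238.44109899] [-3.14097753e+00 -4.92581655e-04  2.31894157e+00] 3.4333
```

View pics/w1.png

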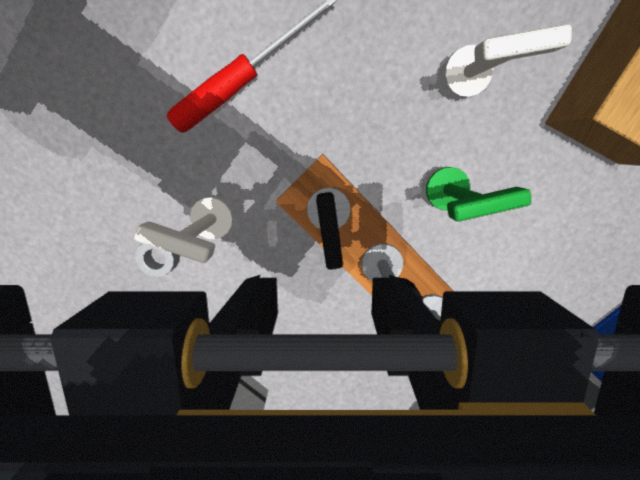

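The wrist view shows the long screw's handle from (325,195) to (335,268), nearly centred between the fingers, with its collar at (328,208). I'll refine position and yaw from this view.

Run:
```python
from h import *
m=np.load("w1.npy",allow_pickle=True).item();im=cv2.imread("pics/w1.png")
c=blob((im.max(2)<45).astype(np.uint8),310,185,350,274);r=cv2.minAreaRect(c);print(r)
b=cv2.boxPoints(r)
for z in (121,126,131):
    P=np.array([onz(m,*q,z)[:2] for q in b]);e=[P[1]-P[0],P[2]-P[1]];k=max(e,key=np.linalg.norm)
    print(z,P.mean(0).round(1),[round(np.linalg.norm(x),1) for x in e],np.degrees(np.arctan2(k[1],k[0])).round(1))
g=im.astype(int);
# collar: grey neutral ellipse on brown
print(onz(m,328,209,30).round(1)," cam",ray(m,0,0)[0].round(0))
```

```text
((329.1600036621094, 230.1199951171875), (75.80184936523438, 17.25340461730957), 81.8698959350586)
121 [463.7 166.7] [np.float64(13.4), np.float64(62.4)] -38.6
126 [462.7 167.6] [np.float64(13.1), np.float64(61.2)] -38.6
131 [461.8 168.5] [np.float64(12.9), np.float64(60.0)] -38.6
[463.1 167.2  30. ]  cam [414. 214. 385.]
```

```bash
python3 -m pendant '50 .003 .006 0 0 0 0;50 0 0 0 0 0 -1;50 0 0 0 0 0 -.4;50 0 0 .05 0 0 0;50 0 0 .05 0 0 0;50 0 0 .05 0 0 0;50 0 0 .05 0 0 0;50 0 0 .04 0 0 0'
python3 -m pendant '50 0 0 .033 0 0 0;50 0 0 0 0 0 0;50 0 0 0 0 0 0'
python3 -m pendant '0 0 0 0 0 0 0;0 0 0 0 0 0 0;0 0 0 0 0 0 0;0 0 0 0 0 0 0;0 0 0 0 0 0 0;0 0 0 0 0 0 0' 30
```

```text
time_s: 4.15
ee_pos: [462.7, 167.3, 117.0]
tcp_rot: [-3.141, -0.001, 2.452]
contact_force: [-0.4, 0.6, 0.5]
width: 44.1
time_s: 4.4
ee_pos: [463.1, 167.3, 102.1]
tcp_rot: [-3.141, -0.001, 2.453]
contact_force: [0.9, 1.0, 0.3]
width: 44.0
time_s: 4.9
ee_pos: [463.5, 167.3, 102.7]
tcp_rot: [3.141, 0.001, 2.454]
contact_force: [0.0, 1.0, 3.5]
width: 13.7
```

```bash
python3 -m pendant '0 0 0 -.02 0 0 0;0 0 0 -.04 0 0 0;0 0 0 -.04 0 0 0;0 0 0 -.04 0 0 0;0 0 0 -.05 0 0 0;0 0 0 -.05 0 0 0;0 0 0 -.05 0 0 0;0 0 0 -.03 0 0 0'
python3 -m pendant '0 0 0 0 0 0 -.6;0 0 0 0 0 0 -1;0 0 0 0 0 0 -1;0 0 0 0 0 0 -1;0 0 0 0 0 0 -1;0 0 0 0 0 0 -1;0 0 0 0 0 0 -1;0 0 0 0 0 0 0'
python3 -m pendant '0 -.0066 -.03 0 0 0 0;0 -.0131 -.059 0 0 0 0;0 -.0131 -.059 0 0 0 0;0 -.0131 -.059 0 0 0 0;0 -.0131 -.059 0 0 0 0;0 -.0131 -.059 0 0 0 0;0 -.0131 -.059 0 0 0 0;0 -.0131 -.059 0 0 0 0'
python3 -m pendant '0 -.0131 -.059 0 0 0 0;0 -.0131 -.059 0 0 0 0;0 -.0066 -.03 0 0 0 0;0 0 0 0 0 0 0;0 0 0 0 0 0 0'
python3 - <<'E'
from plant import arm
import cv2
from h import *
s=arm.state();print(s["joint_pos"],s["ee_pos"],s["tcp_rot"],s["width"])
m=arm.camera_model("wrist");im=arm.get_image("wrist");cv2.imwrite("pics/w2.png",im[:,:,::-1]);np.save("w2.npy",m)
for n in("scene","top"): cv2.imwrite(f"pics/{n}2.png",arm.get_image(n)[:,:,::-1])
E
```

```text
time_s: 5.57
ee_pos: [463.3, 167.2, 264.6]
tcp_rot: [3.14, 0.002, 2.454]
contact_force: [0.6, -0.3, -1.3]
width: 13.8
time_s: 6.23
ee_pos: [462.9, 167.1, 261.9]
tcp_rot: [-3.141, -0.001, 3.117]
contact_force: [0.0, -0.1, -1.4]
width: 13.4
time_s: 6.9
ee_pos: [506.0, -57.1, 262.1]
tcp_rot: [3.141, -0.001, 3.11]
contact_force: [0.2, 0.3, -1.2]
width: 13.4
time_s: 7.32
ee_pos: [520.3, -129.9, 261.8]
tcp_rot: [3.141, -0.001, 3.111]
contact_force: [-0.8, 1.4, -1.6]
width: 13.6
[-4.65747102e-01  3.41152144e-01  1.29102792e+00  4.29949319e-04
  1.51064592e+00 -2.00609940e+00] [ 520.29865158 -129.88876486  261.84713536] [ 3.14068346e+00 -9.37353097e-04  3.11112294e+00] 13.569258992671884
```

View pics/w2.png

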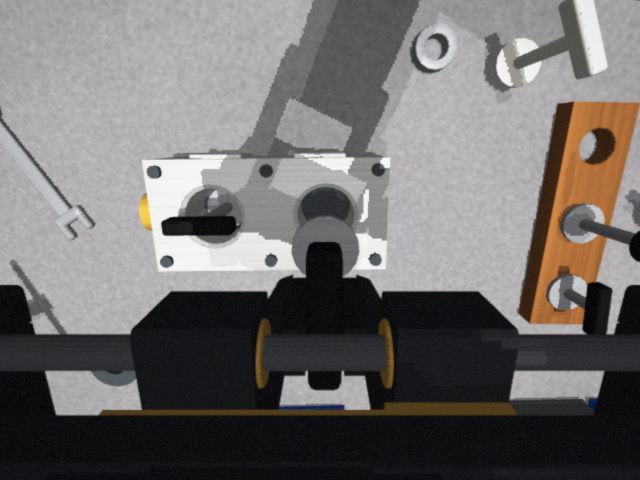

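The held screw's collar is at (325,247) and the well at (325,213). The fitted handle is at (200,226), and the empty rack hole is at (597,146). Next I'll check well position, screw axis and housing yaw.

Run:
```python
from h import *
m=np.load("w2.npy",allow_pickle=True).item();im=cv2.imread("pics/w2.png")
g=cv2.cvtColor(im,cv2.COLOR_BGR2GRAY)
pts=[]
for u,v in [(153,171),(266,170),(378,169),(167,261),(271,260),(375,259)]:
    c=blob((g<100).astype(np.uint8),u-10,v-10,u+11,v+11);M=cv2.moments(c);q=(M["m10"]/M["m00"],M["m01"]/M["m00"])
    pts.append(onz(m,*q,85)[:2])
P=np.array(pts);print(P.round(1),"mean",P.mean(0).round(1))
for a,b in((0,2),(3,5),):
    d=P[b]-P[a];print("y axis yaw",np.degrees(np.arctan2(-d[0],d[1])).round(2))
# collar: circle fit
from plant import arm
mt=arm.camera_model("top")
T=cv2.cvtColor(cv2.imread("pics/top0.png"),cv2.COLOR_BGR2GRAY);Q=[]
for u,v in [(462,204),(538,207),(615,210),(462,268),(540,271),(618,274)]:
    c=blob((T<110).astype(np.uint8),u-7,v-7,u+8,v+8);M=cv2.moments(c);q=(M["m10"]/M["m00"],M["m01"]/M["m00"]);Q.append(onz(mt,*q,85)[:2])
Q=np.array(Q);print("top",Q.round(1),"mean",Q.mean(0).round(1))
for a,b in((2,0),(5,3)):
    d=Q[b]-Q[a];print("yaw",np.degrees(np.arctan2(-d[0],d[1])).round(2))
# collar edges on wrist
for z in (186,189,192): print(z,[onz(m,*q,z)[:2].round(1) for q in((292,247),(358,247),(325,247),(325,280))])
cv2.imwrite("pics/c2.png",cv2.resize(im[140:300,240:400],None,fx=4,fy=4,interpolation=2)[:600])
```

```text
[[ 471.8 -287.4]
 [ 474.2 -183.4]
 [ 476.5  -79.2]
 [ 560.  -289.3]
 [ 562.1 -185. ]
 [ 564.3  -80.9]] mean [ 518.1 -184.2]
y axis yaw -1.29
y axis yaw -1.16
top [[ 566.5  -81.5]
 [ 564.3 -185.8]
 [ 562.1 -289.8]
 [ 478.2  -79.5]
 [ 476.2 -183.6]
 [ 474.  -287.7]] mean [ 520.2 -184.6]
yaw -1.22
yaw -1.17
186 [array([ 518.7, -152.1]), array([ 520. , -107.2]), array([ 519.3, -129.7]), array([ 543.5, -130.4])]
189 [array([ 517.7, -151.8]), array([ 519.1, -107.5]), array([ 518.4, -129.7]), array([ 542.3, -130.4])]
192 [array([ 516.8, -151.5]), array([ 518.2, -107.8]), array([ 517.5, -129.6]), array([ 541. , -130.3])]
```

View pics/c2.png

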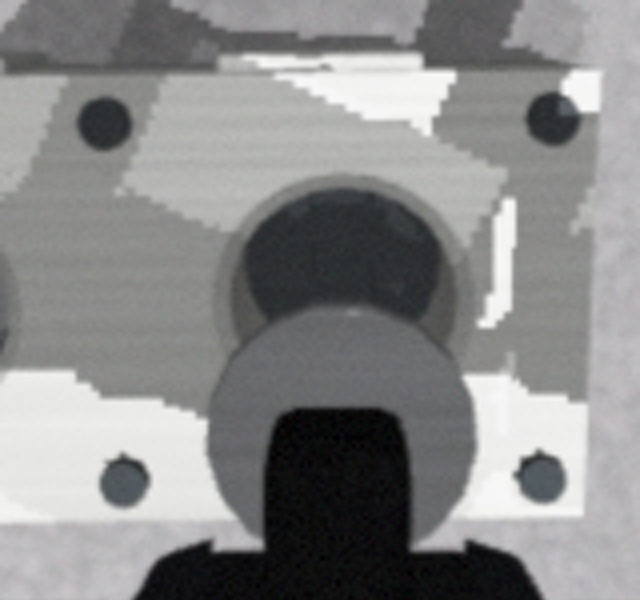

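Screw axis and well agree within about 1 mm: well ≈ (520.3,-129.4), housing yaw -1.2°. Lowering.

```bash
python3 -m pendant '0 0 0 .05 0 0 0;0 0 0 .05 0 0 0;0 0 0 .04 0 0 0;0 0 0 .02 0 0 0;0 0 0 .02 0 0 0;0 0 0 .02 0 0 0;0 0 0 .02 0 0 0;0 0 0 .02 0 0 0'
python3 -m pendant '0 0 0 .02 0 0 0;0 0 0 .01 0 0 0;0 0 0 .01 0 0 0;0 0 0 0 0 0 0'
python3 -m pendant '0 0 0 .01 0 0 0;0 0 0 .01 0 0 0;0 0 0 0 0 0 0'
```

```text
time_s: 8.13
ee_pos: [520.5, -128.7, 142.1]
tcp_rot: [3.142, 0.0, 3.115]
contact_force: [0.0, -0.4, -2.2]
width: 13.5
time_s: 8.47
ee_pos: [520.3, -129.3, 121.8]
tcp_rot: [3.141, -0.001, 3.114]
contact_force: [0.1, -0.9, -2.3]
width: 13.3
time_s: 8.72
ee_pos: [520.2, -129.8, 111.6]
tcp_rot: [3.141, -0.001, 3.114]
contact_force: [-0.9, 0.2, -1.7]
width: 13.6
```

```bash
python3 -m pendant '0 0 0 .008 0 0 0;0 0 0 .006 0 0 0;0 0 0 .004 0 0 0;0 0 0 0 0 0 0'
python3 -m pendant '0 0 0 .003 0 0 0;0 0 0 0 0 0 0;0 0 0 0 0 0 0'
```

```text
time_s: 9.05
ee_pos: [520.3, -130.0, 102.8]
tcp_rot: [3.141, -0.001, 3.114]
contact_force: [0.8, -0.3, -1.4]
width: 13.5
time_s: 9.3
ee_pos: [520.5, -130.1, 101.8]
tcp_rot: [-3.142, 0.0, 3.114]
contact_force: [0.1, 0.1, -1.6]
width: 13.9
```

```bash
python3 -m pendant '0 0 0 .003 0 0 0;0 0 0 0 0 0 0;0 0 0 0 0 0 0'; python3 -m pendant '0 0 0 .002 0 0 0;0 0 0 0 0 0 0;0 0 0 0 0 0 0'
```

```text
time_s: 9.55
ee_pos: [520.8, -130.1, 100.7]
tcp_rot: [-3.141, 0.001, 3.114]
contact_force: [-0.5, 1.7, 3.1]
width: 13.6
time_s: 9.8
ee_pos: [521.1, -130.1, 100.6]
tcp_rot: [-3.141, 0.002, 3.114]
contact_force: [-2.2, 2.4, 11.9]
width: 13.7
```

The collar is seated: contact at TCP z 100.7, expected about 100. I'll ease off slightly and turn clockwise.

```bash
python3 -m pendant '0 0 0 -.003 0 0 0;0 0 0 0 0 0 .5;0 0 0 0 0 0 1;0 0 0 0 0 0 1;0 0 0 0 0 0 1;0 0 0 0 0 0 1;0 0 0 0 0 0 1;0 0 0 0 0 0 1'
python3 -m pendant '0 0 0 0 0 0 1;0 0 0 0 0 0 1;0 0 0 0 0 0 1;0 0 0 0 0 0 1;0 0 0 0 0 0 1;0 0 0 0 0 0 1;0 0 0 0 0 0 1;0 0 0 0 0 0 1'
python3 -m pendant '0 0 0 0 0 0 .7;0 0 0 0 0 0 .4;0 0 0 0 0 0 0;0 0 0 0 0 0 0'
python3 - <<'E'
from plant import arm
print(arm.state()["wrist_torque"])
E
```

```text
time_s: 10.47
ee_pos: [520.6, -130.3, 100.7]
tcp_rot: [-3.141, 0.0, 2.459]
contact_force: [-0.1, -0.0, -1.2]
width: 13.6
time_s: 11.13
ee_pos: [520.4, -130.2, 100.6]
tcp_rot: [-3.141, 0.0, 1.659]
contact_force: [-0.7, -0.6, 0.4]
width: 13.5
time_s: 11.47
ee_pos: [520.4, -130.1, 100.6]
tcp_rot: [-3.141, -0.0, 1.555]
contact_force: [-0.7, -0.0, 1.3]
width: 13.8
[-0.09963903  0.07910384  0.05488039]
```

The turn is done: yaw 1.555 rad, about 89° from the slot direction. Releasing and lifting straight up.

```bash
python3 -m pendant '45 0 0 0 0 0 0;45 0 0 0 0 0 0;45 0 0 0 0 0 0;45 0 0 0 0 0 0;45 0 0 0 0 0 0'
python3 -m pendant '45 0 0 -.02 0 0 0;45 0 0 -.04 0 0 0;45 0 0 -.05 0 0 0;45 0 0 -.06 0 0 0;45 0 0 -.06 0 0 0;45 0 0 -.06 0 0 0;45 0 0 -.02 0 0 0;45 0 0 0 0 0 0'
python3 - <<'E'
from plant import arm
import cv2
from h import *
mt,ms=arm.camera_model("top"),arm.camera_model("scene")
im={n:np.ascontiguousarray(arm.get_image(n)[:,:,::-1]) for n in("scene","top","wrist")}
for n in im: cv2.imwrite(f"pics/{n}3.png",im[n])
m=arm.camera_model("wrist"); print(arm.state()["ee_pos"],arm.state()["contact_force"])
A=im["wrist"];B=cv2.resize(im["scene"][180:480,120:430],(496,480))
cv2.imwrite("pics/f.png",np.hstack([cv2.resize(A,(400,300)),cv2.resize(B,(310,300))]))
E
```

```text
time_s: 11.88
ee_pos: [520.5, -130.0, 100.8]
tcp_rot: [3.142, 0.0, 1.554]
contact_force: [0.6, 0.6, -0.3]
width: 39.8
time_s: 12.55
ee_pos: [521.2, -130.3, 259.3]
tcp_rot: [3.136, 0.003, 1.554]
contact_force: [-0.3, 0.2, 0.4]
width: 39.5
[ 520.05428332 -129.81232602  254.89536302] [-0.24848579  0.09062569 -1.11495003]
```

View pics/f.png

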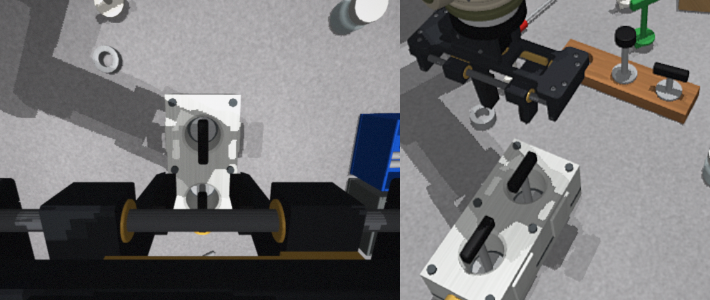

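The screw stands in the well: wrist panel handle at (203,142), scene panel (522,173). Its handle is parallel to the fitted one at (476,238), the gripper is clear, and the knob and short screws are still in the rack. One numeric check, then hand-in.

Run:
```python
from plant import arm
from h import *
im=cv2.imread("pics/wrist3.png");m=arm.camera_model("wrist")
c=blob((im.max(2)<45).astype(np.uint8),308,180,345,268);r=cv2.minAreaRect(c);b=cv2.boxPoints(r)
for z in(119,129):
    P=np.array([onz(m,*q,z)[:2] for q in b]);e=[P[1]-P[0],P[2]-P[1]];k=max(e,key=np.linalg.norm)
    print(z,P.mean(0).round(1),[round(float(np.linalg.norm(x)),1) for x in e],np.degrees(np.arctan2(k[1],k[0])).round(1))
print(arm.hand_in())
```

```text
119 [ 519.3 -131.1] [14.1, 62.2] -90.6
129 [ 519.4 -128.7] [13.6, 60.0] -90.6
the job is handed in; nothing more can be done
None
```

I put the long bar-handled screw into the empty well, turned it clockwise about 89°, let go and handed the job in after about 13 s on the robot's clock. The hand-in reports no verdict, so I don't have an official result.

**Seating:** the lugs went down through the slot with almost no force. The collar touched at TCP height 100.7 mm, where about 100 mm was expected.

**Final position:** after release, the handle measured about (519, -130), against about (520, -129) for the well. Its yaw was -90.6°, against the housing's -1.2°, so it lies in line with the fitted screw. The gripper was about 255 mm up and touching nothing.

**Other screws:** the last picture shows the knob screw and the short screw still standing in the rack. I checked that by eye and did not measure whether they had shifted.

**Disagreements:**
- **Handle yaw in the rack:** the first top view gave -47° and the wrist view -39°. I used the wrist view, and the grip closed at 13.7 mm on the 14 mm bar.
- **Position:** the top and wrist cameras differed by 2 mm in x for the housing. For the screw in the rack they differed by up to 3 mm in y.

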